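# Put the drying canister into the specimen case and shut the case on its seal

## Task

Stand the small metal drying canister upright in the empty compartment of the open specimen case, then swing the glass lid down and press its free edge against the springy rubber seal until the catch snaps over and the lid stays shut by itself. The lid is glazed: press steadily and feel for the catch, never with more than about 25 N. Leave everything else on the bench where it is.

Things in the scene. Friction and masses are not known exactly. Their poses are not given: they have to be found in the camera images.
- case: Open-topped pale plywood insect case, fixed, 260 (x) x 220 (y) x 60 mm high, walls 10, floor 8 mm. Origin: centre of underside, z up. Lid hinge along x at y = +112, z = 66 mm. The rim strip on its -y side carries a thick soft black rubber bulb seal along y = -96, top 76 to 92 mm high. Three of four compartments hold white blocks with pinned insects (29 mm high); card dividers 38 mm.
- bay (a point): Middle of the floor of the case's one empty compartment (the corner at the case's +x, -y), 8 mm above the bench; axes as the case's. The compartment reaches from -54 to +54 mm along x and from -62 to +56 mm along y. Around it stand the outer wall (60 mm above the bench), the seal at -y (up to 92 mm, its inner side at y = -48 mm from here) and the dividers.
- catch_mid (a point): Middle of the sprung brass catch on the outside of the case's -y side, about 72 mm above the bench; axes as the case's. The catch is 20 mm wide along x and 10 mm deep along y; its top stands 77 to 94 mm above the bench, just beyond the shut lid's free edge. It gives way outwards as the lid's keeper bar is forced down past it, then snaps back over the bar. Do not press on the catch itself.
- lid_hinge (a joint): Lid angle, rad: 0 level, 1.57 upright; starts 1.3 to 1.7. Stiff hinge: stays where left; free edge moves at 1 to 4 N. Meets the seal at 0.05 to 0.125; resistance at the free edge grows to 13 to 17 N, where the catch snaps; about 1.5 mm lower is a hard stop. Catches at -0.035 to +0.035, hidden, differs per case: feel for it. Let go uncaught it springs up above 0.045; caught it stays below 0.036.
- lid: Lid, 0.28 kg: plywood frame 260 (x) x 222 (y) x 12 mm with glass pane. Origin on the hinge line at mid length, in the underside's plane; x as the case's, -y runs from hinge to free edge (y = -222 mm), z out of the outer face (at z = +12). Open, the outer face looks to the case's +y: shut it by pushing that face from there, then down. A brass keeper bar sticks out 9 mm mid free edge.
- press (a point): Where to press: middle of the outer face of the 26 mm wide wooden bar at the lid's free edge, 13 mm in from the edge; axes as the lid's.
- canister: Drying canister: plain bare-metal cylinder, diameter 34 mm, 47 mm high, small dark holes in its top, about 70 g. Stands loose on the bench to the right of the case, among a bottle and a jar. Origin: centre of its underside, z up.
- bottle: Bystander: amber glass bottle with a white cap, diameter 44 mm, 105 mm high. Origin: centre of underside.
- jar: Bystander: low glass jar with a metal cap, diameter 48 mm, 42 mm high. Origin: centre of underside.
- brush: Bystander: brush 160 mm long lying along its x.
- tweezers: Bystander: steel tweezers 140 mm long, 4 mm thick, lying along its x.
- pinbox: Bystander: grey plastic pin box 70 x 50 x 22 mm. Origin: centre of underside.
- loupe: Bystander: black round loupe, diameter 38 mm, 30 mm high. Origin: centre of underside.
There are look-alikes about, which are no part of the job. Leave any orange, purple or yellow look-alike of the canister alone.

How it is judged:
On the way:
1. the canister stands upright in the empty compartment, let go, with the lid still open (x of canister in the frame of bay between -0.045 and 0.045 m and y of canister in the frame of bay between -0.042 and 0.042 m and z of canister in the frame of bay below 0.008 m and angle between canister's own z axis and vertical below 0.15 rad and contact force between the fingers and canister below 0.1 N and value of joint lid_hinge above 0.5 rad), for 0.2 s.
At the end, for the whole second after the job is handed in: The canister stands upright (within 0.15 rad) on the floor of the empty compartment (its foot's centre within 45 mm along x and 42 mm along y of the compartment's centre, foot less than 8 mm above the floor), and the lid, let go, stays caught: at rest below 0.041 rad (x of canister in the frame of bay between -0.045 and 0.045 m and y of canister in the frame of bay between -0.042 and 0.042 m and z of canister in the frame of bay below 0.008 m and angle between canister's own z axis and vertical below 0.15 rad and value of joint lid_hinge below 0.041 rad and velocity of joint lid_hinge between -0.02 and 0.02 rad/s and linear speed of canister below 0.01 m/s); the robot touches nothing.
It fails at once if the robot presses on the lid with more than 25 N (contact force between any of the fingers, the arm and lid above 25 N).
It fails at once if a bystander is moved more than 30 mm (distance of any of bottle, jar, brush, tweezers, pinbox, loupe from where it was at the start of the episode above 0.03 m).
It fails at once if the bottle or the jar is tipped over (angle between any of bottle, jar's own z axis and vertical above 0.5 rad).
It also fails if it takes over 72 s, if anything falls off the work surface, if the arm or the gripper's body presses on something with over 40 N, if the wrist force passes 120 N, or if a joint passes its speed limit or range.

## Robot

A 6-joint arm with a two-finger parallel gripper is mounted at the origin on the work surface. World frame = base frame: x ahead of the robot, y to its left, z up, the work surface at z = 0. Lengths are in m, angles in rad, forces in N, time in s.
With the tool pointing down it reaches from about 0.375 to 0.9 m from the base axis. Payload 3.1 kg.
Tool frame: the origin (TCP) lies at the very end of the fingers, on their centre line; the grasp point (between the pads) lies 19 mm behind it; z points along the fingers, y is the line along which they close (so a half turn about z gives the same grasp; the last joint's range is limited). The gripper opens to 87 mm and grips with 3 to 60 N. Pads are 19 mm wide; open, the fingers measure 117 mm over their backs; the gripper's body (75 mm by 190 mm) begins 51 mm behind the grasp point.
Start: joints at [-1.411, 0.527, 1.433, -0, 1.181, -0.178], TCP at [0.208, -0.589, 0.223] pointing down, gripper open.
Joint ranges: [-3.08, 3.08], [-0.75, 2.2], [0.22, 2.44], [-1.43, 4.57], [0, 2.65], [-2.85, 2.85]. Speed limits (rad/s): [2.79, 2.79, 3.14, 3.14, 3.14, 3.14].

## Interface

Orientations are given as a unit quaternion [x, y, z, w].
In Python, from rig import status, viewer, robot gives the robot as it stands.
- The arm moves only by the tool arm_command, never from a script. Its arguments are lists of equal length, an entry for each row: "delta_rot": the turn, a rotation vector about the tool's x, y, z in degrees, a list of three; "delta_pos": the shift along the tool's x, y, z in m, a list of three; "gripper": the closure, from -1 (fully open) to 1 (shut). In form: {"delta_rot": [[rx, ry, rz], ...], "delta_pos": [[dx, dy, dz], ...], "gripper": [gripper, ...]}. A call has 1 to 12 rows; each row is the pose to reach, as a shift and turn from the pose commanded when the call began, along the tool's axes at that moment; what a row does not reach only later rows make up. A row lasts 1/12 s, in which the tool goes at most 41.7 mm and 7.16 degrees, less where a joint would pass 70% of its speed; a pose out of reach is approached as far as the arm can. A call with a gripper value outside its range is refused whole. The fingers move at their own pace and stop on an object; "grip_force" is the grip in N (left out, the last holds). Time passes only in rows, so rows that repeat a pose let the fingers close. It gives the time, the measured TCP pose, the force, the opening and the grip force at its end, in the units of the state.
- status.get_obs(): the state, without advancing time (a new reading comes with each control period).
- viewer.camera(name): name is "side" or "top"; returns a dict with "pixels" (384x512x3 uint8, blue, green, red), "fx", "fy", "cx", "cy" (pixels), "k1" (the pictures are not rectified: a ray, as slopes to the right and down, at radius r is drawn at 1 + k1 r^2 times it, then the intrinsics apply), "pose" (4x4, takes a point from camera to world coordinates). Camera axes: x right, y down, z forward; pixel columns grow to the right and rows downward; lengths in m; the calibration is good to about 2 mm. A picture is of the moment at which its call begins. There is no depth.
- robot.hand_in(): hands the job in; it is judged then, once.
The state is a dict: "time": time; "q": joint angles; "joint_velocities": joint speeds; "joint_torque": joint torques, N m; "position": TCP position; "tool_rot": TCP orientation; "ft_force": force on the tool from outside, world axes, zero at the start; "moment": the same for the moment, N m; "grip_width": finger opening in m; "grip_force": force on a finger pad.
Only numpy, scipy, OpenCV 4.12 (cv2) and the standard library are available. Lean on these libraries where they do the work, as an engineer would, in place of code of your own. Each camera call takes 0.05 s, during which the arm holds its last target. There are 200 camera calls.

## Working session

There is one attempt and no reset: what is moved stays moved. The work goes in short steps, Python scripts to look and compute and a tool call to move; the robot and the scene stay as the last step left them, time stands still between calls to the robot, and variables do not carry over. Pictures are saved under pics/ and viewed, at most 10 in all, crops included, and the job is handed in when it is done.

Besides the shell and the picture viewer there is one more tool, called after "Emit:" as name(argument=value, ...) on one line, values as JSON. arm_command: Moves the arm, as the interface text tells. Its arguments: {"type":"object","properties":{"delta_rot":{"type":"array","items":{"type":"array","items":{"type":"number"}}},"delta_pos":{"type":"array","items":{"type":"array","items":{"type":"number"}}},"gripper":{"type":"array","items":{"type":"number"}},"grip_force":{"type":"number"}},"required":["delta_rot","delta_pos","gripper"]}

```bash
mkdir -p pics; cat > h.py <<'E'
import numpy as np, cv2, pickle
from rig import status, viewer, robot
def snap(name,fn):
    c=viewer.camera(name); c={k:(np.array(v) if k in('pixels','pose') else v) for k,v in c.items()}
    cv2.imwrite('pics/'+fn+'.png',c['pixels']); pickle.dump(c,open('pics/'+fn+'.pkl','wb')); return c
def load(fn): return pickle.load(open('pics/'+fn+'.pkl','rb'))
def ray(c,u,v):
    xd,yd=(u-c['cx'])/c['fx'],(v-c['cy'])/c['fy']; x,y=xd,yd
    for _ in range(30):
        f=1+c['k1']*(x*x+y*y); x,y=xd/f,yd/f
    P=c['pose']; d=P[:3,:3]@np.array([x,y,1]); return P[:3,3],d
def atz(c,u,v,z):
    o,d=ray(c,u,v); return o+d*(z-o[2])/d[2]
def proj(c,p):
    P=c['pose']; q=P[:3,:3].T@(np.array(p)-P[:3,3]); x,y=q[:2]/q[2]; f=1+c['k1']*(x*x+y*y)
    return np.array([c['fx']*x*f+c['cx'],c['fy']*y*f+c['cy']])
def tri(c1,a,c2,b):
    o1,d1=ray(c1,*a);o2,d2=ray(c2,*b)
    s=np.linalg.lstsq(np.c_[d1,-d2],o2-o1,rcond=None)[0]
    p,q=o1+d1*s[0],o2+d2*s[1]; return (p+q)/2,np.linalg.norm(p-q)
E
python3 - <<'E'
from h import *
a=snap('top','t0');b=snap('side','s0')
cv2.imwrite('pics/both.png',np.vstack([a['pixels'],b['pixels']])) 
for c in(a,b): print(np.round(c['pose'],3),c['fx'],c['k1'])
print(status.get_obs())
E
```

```text
[[ 0.029 -0.998  0.064  0.483]
 [-1.    -0.028  0.002  0.021]
 [ 0.    -0.064 -0.998  1.098]
 [ 0.     0.     0.     1.   ]] 351.3812268112246 -0.08712892314718657
[[ 0.988 -0.089  0.123  0.396]
 [-0.151 -0.674  0.723 -0.754]
 [ 0.019 -0.733 -0.68   0.796]
 [ 0.     0.     0.     1.   ]] 363.9634974756674 -0.002005350662183452
{'time': 0.1, 'q': array([-1.41050032e+00,  5.28316656e-01,  1.43379031e+00, -2.45638192e-05,
        1.18141149e+00, -1.78518650e-01]), 'joint_velocities': array([ 2.42659808e-04, -1.75440833e-03, -2.94698675e-03,  9.94700865e-04,
       -2.13836105e-05, -2.51540469e-04]), 'joint_torque': array([-1.68366814e-04, -4.40983808e+01, -1.77151680e+01,  6.35681860e-02,
        5.33579488e-02, -3.73663852e-05]), 'position': array([ 0.20763231, -0.58879251,  0.2216991 ]), 'tool_rot': array([ 9.85683619e-01,  1.68602718e-01, -2.58434939e-06, -9.62967122e-04]), 'ft_force': array([0.41123318, 0.65221157, 0.60915062]), 'moment': array([-0.02900946,  0.00117736, -0.0311445 ]), 'grip_force': 0.0, 'grip_width': 0.08692027066245438}
```

View pics/t0.png

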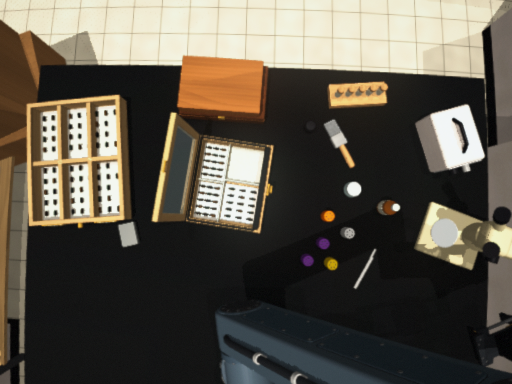

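View pics/s0.png

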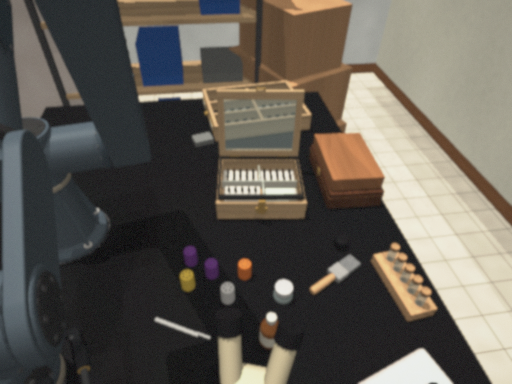

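The candidates in the top view are grey (348,233), orange (328,216), purple (323,243) and (307,260), and yellow (331,264). The jar is at (353,189) and the bottle at (389,208). The bare grey one fits the canister, and the empty bay is at (247,163). I'll confirm both in a crop.

```bash
python3 - <<'E'
from h import *
a=load('t0');b=load('s0')
A=cv2.resize(a['pixels'][100:260,150:290],None,fx=3,fy=3,interpolation=2)
B=cv2.resize(a['pixels'][175:275,295:405],None,fx=2.4,fy=2.4,interpolation=2)
C=cv2.resize(b['pixels'][235:355,170:310],None,fx=2,fy=2,interpolation=2)
o=np.zeros((490,700,3),np.uint8); o[:480,:420]=A;o[:240,420:684]=B;o[245:485,420:700]=C
cv2.imwrite('pics/crop0.png',o)
print('can',tri(a,(348,233),b,(228,285)), atz(a,348,233,.047))
print('catch',tri(a,(268,189),b,(262,207)))
for p in [(200,135),(273,143),(261,232),(189,221)]: print(p,atz(a,*p,.06).round(4))
for p in [(218,199),(306,199),(298,158),(219,158)]: print(p,atz(b,*p,.06).round(4))
E
```

```text
can (array([ 0.42481357, -0.26490891,  0.04682922]), np.float64(0.0025607740596795257)) [ 0.42354845 -0.2647379   0.047     ]
catch (array([ 0.54928842, -0.0213537 ,  0.05163968]), np.float64(0.0016817173504512352))
(200, 135) [0.7044 0.1871 0.06  ]
(273, 143) [ 0.6861 -0.0323  0.06  ]
(261, 232) [ 0.4207 -0.0037  0.06  ]
(189, 221) [0.4466 0.2097 0.06  ]
(218, 199) [0.4265 0.02   0.06  ]
(306, 199) [ 0.6825 -0.0139  0.06  ]
(298, 158) [0.7072 0.1829 0.06  ]
(219, 158) [0.446  0.2161 0.06  ]
```

View pics/crop0.png

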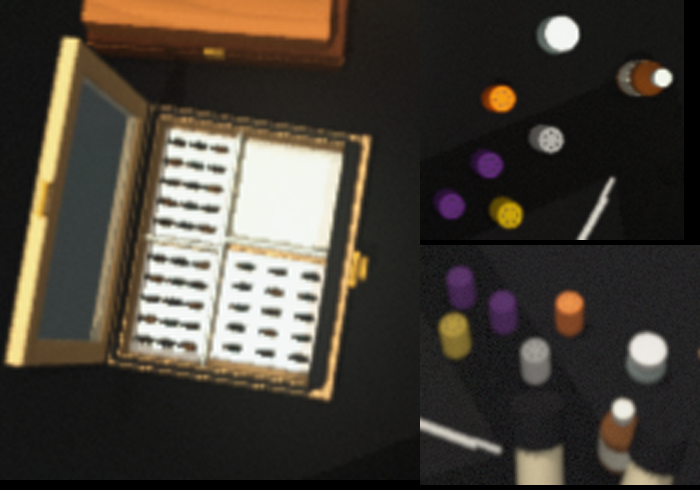

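The grey canister with the holed top is confirmed, at crop (550,139). Next is an enlarged side crop for the case and lid fit.

```bash
python3 - <<'E'
from h import *
b=load('s0')
cv2.imwrite('pics/crop1.png',cv2.resize(b['pixels'][80:225,195:320],None,fx=4,fy=4,interpolation=2))
E
```

```text
(no output)
```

View pics/crop1.png

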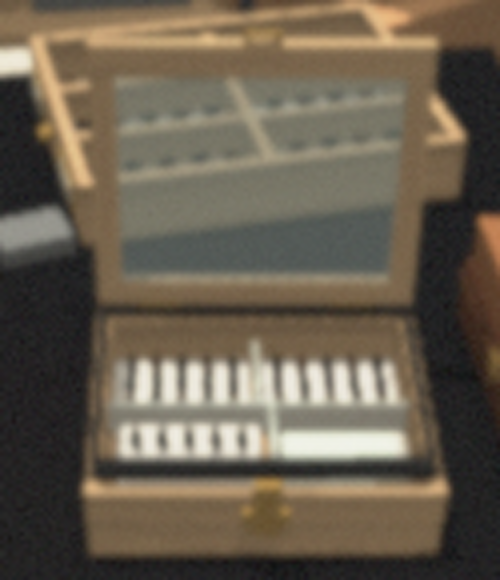

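```bash
cat > fit.py <<'E'
from h import *
from scipy.optimize import least_squares
a=load('t0');b=load('s0')
def W(p,q):
    c,s=np.cos(p[2]),np.sin(p[2]); return np.array([p[0]+c*q[0]-s*q[1],p[1]+s*q[0]+c*q[1],q[2]])
def L(th,q): # lid frame -> case frame
    c,s=np.cos(th),np.sin(th); y,z=q[1],q[2]   # -y rises with angle
    return np.array([q[0],.112+y*c+z*s,.066-y*s+z*c])
def res(p,full=False):
    x,y,w,th,h=p
    o=[]
    add=lambda c,uv,q:o.append(proj(c,W(p,q))-uv)
    add(a,(273.3,145.7),[.13,-.11,.06+h]);add(a,(259.3,233),[-.13,-.11,.06+h])
    add(a,(201.7,135),[.13,.11,.06]);add(a,(186.7,220),[-.13,.11,.06])
    add(b,(217.5,218.7),[-.13,-.11,0]);add(b,(305,218.2),[.13,-.11,0])
    add(b,(216.2,200.5),[-.13,-.11,.06+h]);add(b,(307,201.2),[.13,-.11,.06+h])
    add(a,(173.3,113.3),L(th,[.13,-.222,.006]));add(a,(152.7,220.7),L(th,[-.13,-.222,.006]))
    add(b,(217,91.2),L(th,[-.13,-.222,0]));add(b,(304.2,91.2),L(th,[.13,-.222,0]))
    add(b,(219.2,155.7),L(th,[-.13,0,0]));add(b,(298.2,155.7),L(th,[.13,0,0]))
    return np.array(o).round(1) if full else np.ravel(o)
r=least_squares(res,[.57,.09,-.11,1.5,.0],loss='soft_l1'); p=r.x
if __name__=='__main__':
    print(p,np.degrees(p[2]));print(res(p,True).tolist())
    print('bay',W(p,[.066,-.038,.008]))
    for th in(p[3],0.3,0): print('press',th,W(p,L(th,[0,-.209,.012])))
    for uv in [(349.2,233)]: print('can',tri(a,uv,b,(227.5,286)))
E
python3 fit.py
```

```text
[ 0.56270156  0.0916376  -0.13103537  1.68999883  0.01255666] -7.5077739500126714
[[0.6, -0.5], [0.7, -0.3], [-0.6, -0.5], [-0.4, 0.4], [-0.4, -0.3], [-1.3, 0.0], [-0.3, 0.4], [-0.4, -0.3], [-0.4, -1.4], [0.7, -0.0], [-0.2, -0.7], [0.2, -0.0], [0.4, 0.2], [-0.5, 0.4]]
bay [0.62317064 0.04533976 0.008     ]
press 1.6899988274601425 [0.58213985 0.23913143 0.27208985]
press 0.3 [0.5517105  0.00823965 0.13922776]
press 0 [ 0.55002747 -0.00453084  0.078     ]
can (array([ 0.42413378, -0.26820665,  0.04778904]), np.float64(0.0009218548165926086))
```

```bash
cat > go.py <<'E'
import sys,numpy as np
from scipy.spatial.transform import Rotation as R
from rig import status
def delta(pos,yaw=None,Rg=None):
    o=status.get_obs(); T=R.from_quat(o['tool_rot'])
    if Rg is None:
        y=np.radians(yaw); Y=np.array([np.cos(y),np.sin(y),0]); Z=np.array([0,0,-1.]); Rg=R.from_matrix(np.c_[np.cross(Y,Z),Y,Z])
    print('t',round(o['time'],2),'at',o['position'].round(4),'F',o['ft_force'].round(1),'w',round(o['grip_width'],4))
    print('pos',T.inv().apply(np.array(pos)-o['position']).round(4),'rot',np.degrees((T.inv()*Rg).as_rotvec()).round(2))
if __name__=='__main__':
    delta([float(v) for v in sys.argv[1:4]],float(sys.argv[4]))
E
python3 go.py .424 -.267 .12 -7.5
```

```text
t 0.1 at [ 0.2076 -0.5888  0.2217] F [0.4 0.7 0.6] w 0.0869
pos [ 0.311  -0.2314  0.1022] rot [ -0.09  -0.08 -63.09]
```

Emit:
arm_command(delta_rot=[[0, 0, -63], [0, 0, -63], [0, 0, -63], [0, 0, -63], [0, 0, -63], [0, 0, -63], [0, 0, -63], [0, 0, -63], [0, 0, -63], [0, 0, -63], [0, 0, -63], [0, 0, -63]], delta_pos=[[0.311, -0.231, 0.1], [0.311, -0.231, 0.1], [0.311, -0.231, 0.1], [0.311, -0.231, 0.1], [0.311, -0.231, 0.1], [0.311, -0.231, 0.1], [0.311, -0.231, 0.1], [0.311, -0.231, 0.1], [0.311, -0.231, 0.1], [0.311, -0.231, 0.1], [0.311, -0.231, 0.1], [0.311, -0.231, 0.1]], gripper=[-0.4, -0.4, -0.4, -0.4, -0.4, -0.4, -0.4, -0.4, -0.4, -0.4, -0.4, -0.4], grip_force=15)

```text
time: 1.1
position: [0.4245, -0.2667, 0.122]
tool_rot: [0.751, 0.66, -0.0, -0.001]
ft_force: [0.4, -0.2, 0.2]
grip_width: 0.0611
grip_force: 0.0
```

```bash
python3 go.py .424 -.267 .018 -7.5; python3 - <<'E'
from h import *
b=snap('side','s1')
cv2.imwrite('pics/crop2.png',cv2.resize(b['pixels'][180:360,150:330],None,fx=3,fy=3,interpolation=2))
E
```

```text
t 1.1 at [ 0.4245 -0.2667  0.122 ] F [ 0.4 -0.2  0.2] w 0.0611
pos [-0.0005 -0.0004  0.104 ] rot [-0.08 -0.04  0.1 ]
```

View pics/crop2.png

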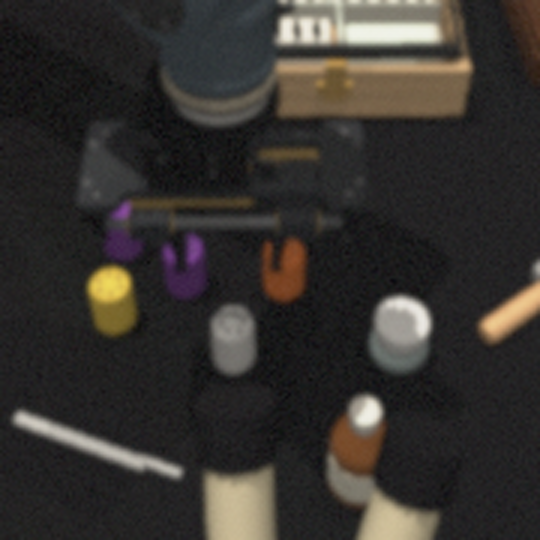

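The fingers at crop x≈183 and 287 straddle the canister at x≈234, so I can go down.

Emit:
arm_command(delta_rot=[[0, 0, 0], [0, 0, 0], [0, 0, 0], [0, 0, 0], [0, 0, 0], [0, 0, 0], [0, 0, 0], [0, 0, 0], [0, 0, 0], [0, 0, 0]], delta_pos=[[0, 0, 0.03], [0, 0, 0.06], [0, 0, 0.085], [0, 0, 0.104], [0, 0, 0.104], [0, 0, 0.104], [0, 0, 0.104], [0, 0, 0.104], [0, 0, 0.104], [0, 0, 0.104]], gripper=[-0.4, -0.4, -0.4, -0.4, -0.4, 0.6, 0.6, 0.6, 0.6, 0.6], grip_force=15)

```text
time: 1.98
position: [0.4248, -0.2689, 0.0197]
tool_rot: [0.752, 0.659, 0.0, 0.001]
ft_force: [0.1, -0.2, -0.1]
grip_width: 0.0352
grip_force: 0.0
```

Emit:
arm_command(delta_rot=[[0, 0, 0], [0, 0, 0], [0, 0, 0], [0, 0, 0], [0, 0, 0], [0, 0, 0], [0, 0, 0]], delta_pos=[[0, 0, 0], [0, 0, -0.03], [0, 0, -0.07], [0, 0, -0.11], [0, 0, -0.15], [0, 0, -0.15], [0, 0, -0.15]], gripper=[0.6, 0.6, 0.6, 0.6, 0.6, 0.6, 0.6])

```text
time: 2.57
position: [0.4256, -0.2692, 0.1712]
tool_rot: [0.752, 0.659, 0.0, 0.003]
ft_force: [0.4, -0.6, -1.3]
grip_width: 0.0333
grip_force: 15.0
```

```bash
python3 go.py .623 .045 .168 -7.5;python3 go.py .623 .045 .028 -7.5
```

```text
t 2.57 at [ 0.4256 -0.2692  0.1712] F [ 0.4 -0.6 -1.3] w 0.0333
pos [0.3375 0.1543 0.0027] rot [ 0.31  0.23 -0.07]
t 2.57 at [ 0.4256 -0.2692  0.1712] F [ 0.4 -0.6 -1.3] w 0.0333
pos [0.338  0.1536 0.1427] rot [ 0.31  0.23 -0.07]
```

Emit:
arm_command(delta_rot=[[0, 0, 0], [0, 0, 0], [0, 0, 0], [0, 0, 0], [0, 0, 0], [0, 0, 0], [0, 0, 0], [0, 0, 0], [0, 0, 0], [0, 0, 0], [0, 0, 0], [0, 0, 0]], delta_pos=[[0.03, 0.014, 0], [0.065, 0.03, 0], [0.1, 0.045, 0], [0.135, 0.062, 0], [0.17, 0.078, 0], [0.205, 0.094, 0], [0.24, 0.11, 0], [0.275, 0.126, 0], [0.31, 0.142, 0], [0.337, 0.154, 0], [0.337, 0.154, 0], [0.337, 0.154, 0]], gripper=[0.6, 0.6, 0.6, 0.6, 0.6, 0.6, 0.6, 0.6, 0.6, 0.6, 0.6, 0.6])

```text
time: 3.57
position: [0.6203, 0.0473, 0.166]
tool_rot: [0.751, 0.66, -0.002, -0.001]
ft_force: [0.5, -0.9, -1.0]
grip_width: 0.0336
grip_force: 15.0
```

```bash
python3 go.py .623 .045 .028 -7.5; python3 - <<'E'
from h import *
b=snap('side','s2')
cv2.imwrite('pics/crop3.png',cv2.resize(b['pixels'][80:230,190:330],None,fx=4,fy=4,interpolation=2))
E
```

```text
t 3.57 at [0.6203 0.0473 0.166 ] F [ 0.5 -0.9 -1. ] w 0.0336
pos [-0.0019  0.0036  0.138 ] rot [-0.25  0.03  0.11]
```

View pics/crop3.png

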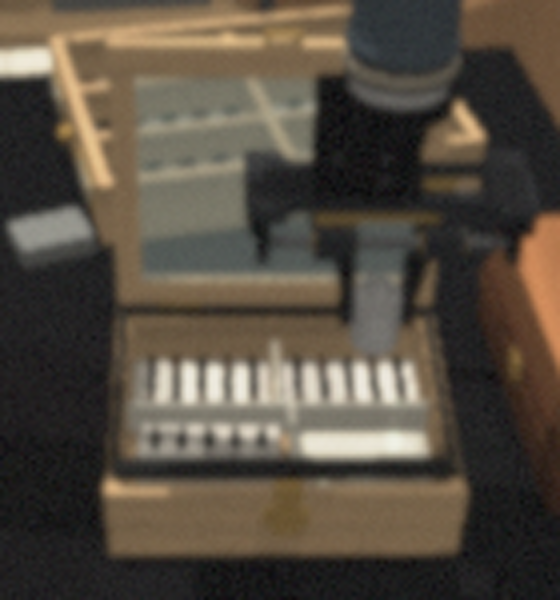

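The canister hangs upright over the bay, so I lower it, let go and lift away.

Emit:
arm_command(delta_rot=[[0, 0, 0], [0, 0, 0], [0, 0, 0], [0, 0, 0], [0, 0, 0], [0, 0, 0], [0, 0, 0], [0, 0, 0], [0, 0, 0], [0, 0, 0]], delta_pos=[[0, 0.003, 0.03], [0, 0.003, 0.06], [0, 0.003, 0.085], [0, 0.003, 0.105], [0, 0.003, 0.115], [0, 0.003, 0.122], [0, 0.003, 0.128], [0, 0.003, 0.132], [0, 0.003, 0.135], [0, 0.003, 0.135]], gripper=[0.6, 0.6, 0.6, 0.6, 0.6, 0.6, 0.6, 0.6, 0.6, 0.6])

```text
time: 4.45
position: [0.6247, 0.045, 0.0339]
tool_rot: [0.752, 0.659, 0.0, 0.0]
ft_force: [-0.1, 0.2, -0.6]
grip_width: 0.0335
grip_force: 15.0
```

Emit:
arm_command(delta_rot=[[0, 0, 0], [0, 0, 0], [0, 0, 0], [0, 0, 0], [0, 0, 0]], delta_pos=[[0, 0, 0.002], [0, 0, 0.003], [0, 0, 0.004], [0, 0, 0.005], [0, 0, 0.005]], gripper=[0.6, 0.6, 0.6, 0.6, 0.6])

```text
time: 4.87
position: [0.6244, 0.0452, 0.0286]
tool_rot: [0.752, 0.659, 0.0, 0.0]
ft_force: [-0.1, -0.0, -0.8]
grip_width: 0.0337
grip_force: 15.0
```

Emit:
arm_command(delta_rot=[[0, 0, 0], [0, 0, 0], [0, 0, 0], [0, 0, 0], [0, 0, 0], [0, 0, 0], [0, 0, 0], [0, 0, 0], [0, 0, 0], [0, 0, 0]], delta_pos=[[0, 0, 0], [0, 0, 0], [0, 0, 0], [0, 0, 0], [0, 0, 0], [0, 0, -0.02], [0, 0, -0.06], [0, 0, -0.1], [0, 0, -0.14], [0, 0, -0.14]], gripper=[-0.15, -0.15, -0.15, -0.15, -0.15, -0.15, -0.15, -0.15, -0.15, -0.15])

```text
time: 5.7
position: [0.6301, 0.0448, 0.1774]
tool_rot: [0.752, 0.659, 0.006, 0.006]
ft_force: [0.7, -1.1, -0.4]
grip_width: 0.0498
grip_force: 0.0
```

```bash
python3 - <<'E'
from h import *
b=snap('side','s3')
cv2.imwrite('pics/crop4.png',cv2.resize(b['pixels'][80:230,190:330],None,fx=4,fy=4,interpolation=2))
E
```

```text
(no output)
```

View pics/crop4.png

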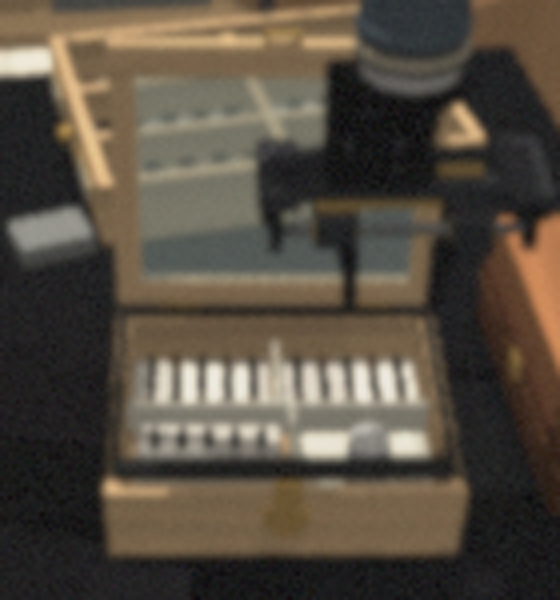

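The canister stands in the bay at crop (368,440). Next I go over the lid to its +y side.

Emit:
arm_command(delta_rot=[[0, 0, 0], [0, 0, 0], [0, 0, 0], [0, 0, 0], [0, 0, 0], [0, 0, 0], [0, 0, 0], [0, 0, 0], [0, 0, 0], [0, 0, 0], [0, 0, 0], [0, 0, 0]], delta_pos=[[0, -0.015, -0.035], [0, -0.03, -0.07], [0, -0.045, -0.105], [0, -0.06, -0.14], [0, -0.073, -0.17], [0, -0.073, -0.19], [0.03, -0.073, -0.19], [0.065, -0.073, -0.19], [0.1, -0.073, -0.19], [0.135, -0.073, -0.19], [0.17, -0.073, -0.19], [0.205, -0.073, -0.19]], gripper=[1, 1, 1, 1, 1, 1, 1, 1, 1, 1, 1, 1])

```text
time: 6.75
position: [0.5785, 0.2594, 0.3568]
tool_rot: [0.752, 0.659, -0.001, -0.001]
ft_force: [0.4, -0.7, 0.5]
grip_width: 0.0006
grip_force: 0.0
```

```bash
cat > cs.py <<'E'
from fit import *
from scipy.spatial.transform import Rotation as R
o=status.get_obs(); d=o['position'][:2]-p[:2]; c,s=np.cos(p[2]),np.sin(p[2])
print('t',round(o['time'],2),'case xyz',round(c*d[0]+s*d[1],4),round(-s*d[0]+c*d[1],4),round(o['position'][2],4),'F',o['ft_force'].round(2),'q',o['q'].round(2))
Rg=R.from_matrix(np.c_[[-s,c,0],[c,s,0],[0,0,-1]]); print(np.degrees((R.from_quat(o['tool_rot']).inv()*Rg).as_rotvec()).round(2))
E
python3 cs.py; python3 - <<'E'
import numpy as np
for th in np.arange(1.6,-.05,-.15): print(round(th,2),'tcp y,z',round(.112-.206*np.cos(th)+.012*np.sin(th)+.0095,4),round(.066+.206*np.sin(th)+.012*np.cos(th),4))
E
```

```text
t 6.75 case xyz -0.0063 0.1684 0.3568 F [ 0.36 -0.72  0.46] q [ 0.25  0.43  1.23 -0.    1.49  0.38]
[-0.16  0.07 -0.09]
1.6 tcp y,z 0.1395 0.2716
1.45 tcp y,z 0.1086 0.2719
1.3 tcp y,z 0.078 0.2677
1.15 tcp y,z 0.0483 0.2589
1.0 tcp y,z 0.0203 0.2458
0.85 tcp y,z -0.0054 0.2287
0.7 tcp y,z -0.0283 0.2079
0.55 tcp y,z -0.0478 0.1839
0.4 tcp y,z -0.0636 0.1573
0.25 tcp y,z -0.0751 0.1286
0.1 tcp y,z -0.0823 0.0985
-0.05 tcp y,z -0.0848 0.0677
```

Emit:
arm_command(delta_rot=[[0, 0, 0], [0, 0, 0], [0, 0, 0], [0, 0, 0], [0, 0, 0], [0, 0, 0], [0, 0, 0], [0, 0, 0], [0, 0, 0], [0, 0, 0], [0, 0, 0]], delta_pos=[[0.034, 0.006, 0], [0.034, 0.006, 0.03], [0.034, 0.006, 0.06], [0.034, 0.006, 0.09], [0.034, 0.006, 0.09], [0.024, 0.006, 0.09], [0.014, 0.006, 0.09], [0.004, 0.006, 0.09], [-0.006, 0.006, 0.09], [-0.014, 0.006, 0.09], [-0.014, 0.006, 0.09]], gripper=[1, 1, 1, 1, 1, 1, 1, 1, 1, 1, 1])

```text
time: 7.67
position: [0.5839, 0.2414, 0.2704]
tool_rot: [0.753, 0.658, 0.001, 0.001]
ft_force: [-0.5, 1.0, -0.3]
grip_width: 0.0007
grip_force: 0.0
```

```bash
python3 cs.py
```

```text
t 7.67 case xyz 0.0014 0.1512 0.2704 F [-0.47  0.97 -0.31] q [ 0.22  0.49  1.36 -0.    1.29  0.35]
[ 0.16 -0.04 -0.21]
```

Emit:
arm_command(delta_rot=[[0, 0, 0], [0, 0, 0], [0, 0, 0], [0, 0, 0], [0, 0, 0], [0, 0, 0], [0, 0, 0], [0, 0, 0], [0, 0, 0], [0, 0, 0], [0, 0, 0], [0, 0, 0]], delta_pos=[[-0.012, 0, -0.002], [-0.022, 0, -0.002], [-0.033, 0, -0.002], [-0.043, 0, -0.002], [-0.054, 0, -0.001], [-0.064, 0, 0], [-0.074, 0, 0.002], [-0.084, 0, 0.004], [-0.094, 0, 0.007], [-0.104, 0, 0.01], [-0.114, 0, 0.014], [-0.123, 0, 0.018]], gripper=[1, 1, 1, 1, 1, 1, 1, 1, 1, 1, 1, 1])

```text
time: 8.67
position: [0.5664, 0.1203, 0.2499]
tool_rot: [0.752, 0.659, -0.0, -0.0]
ft_force: [-0.0, 1.1, -0.5]
grip_width: 0.0003
grip_force: 0.5
```

```bash
python3 cs.py
```

```text
t 8.67 case xyz -0.0001 0.0289 0.2499 F [-0.01  1.05 -0.52] q [ 0.02  0.44  1.52 -0.    1.19  0.15]
[-0.06  0.02 -0.08]
```

Emit:
arm_command(delta_rot=[[0, 0, 0], [0, 0, 0], [0, 0, 0], [0, 0, 0], [0, 0, 0], [0, 0, 0], [0, 0, 0], [0, 0, 0], [0, 0, 0], [0, 0, 0], [0, 0, 0], [0, 0, 0]], delta_pos=[[-0.009, 0, 0.004], [-0.022, 0, 0.0125], [-0.034, 0, 0.021], [-0.046, 0, 0.031], [-0.057, 0, 0.042], [-0.0675, 0, 0.054], [-0.077, 0, 0.066], [-0.085, 0, 0.079], [-0.0925, 0, 0.093], [-0.098, 0, 0.104], [-0.102, 0, 0.1155], [-0.104, 0, 0.12]], gripper=[1, 1, 1, 1, 1, 1, 1, 1, 1, 1, 1, 1])

```text
time: 9.67
position: [0.5516, 0.0168, 0.1284]
tool_rot: [0.753, 0.658, -0.002, -0.001]
ft_force: [0.0, -0.6, -0.0]
grip_width: 0.0003
grip_force: 0.1
```

```bash
python3 cs.py; python3 - <<'E'
from h import *
b=snap('side','s4')
cv2.imwrite('pics/crop5.png',cv2.resize(b['pixels'][80:230,190:330],None,fx=4,fy=4,interpolation=2))
E
```

```text
t 9.67 case xyz -0.0012 -0.0756 0.1284 F [ 0.01 -0.55 -0.05] q [-0.17  0.56  1.7  -0.    0.88 -0.04]
[-0.22  0.04 -0.12]
```

View pics/crop5.png

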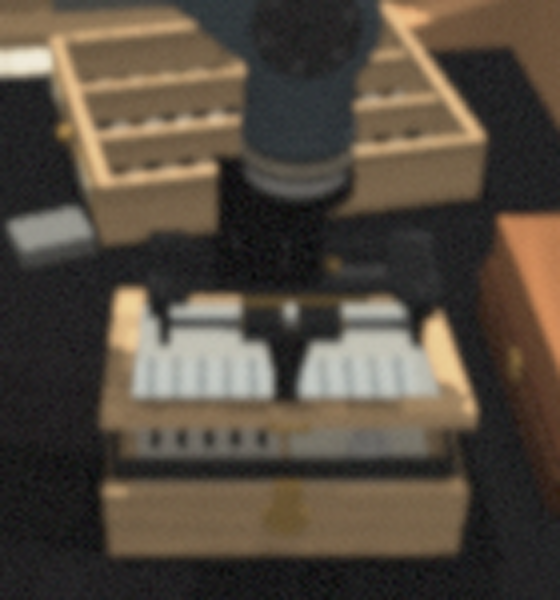

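Emit:
arm_command(delta_rot=[[0, 0, 0], [0, 0, 0], [0, 0, 0], [0, 0, 0], [0, 0, 0], [0, 0, 0], [0, 0, 0], [0, 0, 0]], delta_pos=[[0, 0, -0.008], [-0.01, 0, -0.008], [-0.0195, 0, -0.008], [-0.0195, 0, 0], [-0.0195, 0, 0.008], [-0.0195, 0, 0.016], [-0.0195, 0, 0.022], [-0.0195, 0, 0.022]], gripper=[1, 1, 1, 1, 1, 1, 1, 1])

```text
time: 10.38
position: [0.5492, -0.0006, 0.1066]
tool_rot: [0.752, 0.659, -0.001, -0.002]
ft_force: [-0.4, -0.1, -0.4]
grip_width: 0.0003
grip_force: 0.0
```

```bash
python3 cs.py
```

```text
t 10.38 case xyz -0.0013 -0.0932 0.1066 F [-0.37 -0.13 -0.36] q [-0.2   0.59  1.72  0.    0.83 -0.07]
[-0.23 -0.02 -0.07]
```

Emit:
arm_command(delta_rot=[[0, 0, 0], [0, 0, 0], [0, 0, 0], [0, 0, 0], [0, 0, 0], [0, 0, 0]], delta_pos=[[-0.001, 0, 0.002], [-0.001, 0, 0.004], [-0.002, 0, 0.006], [-0.002, 0, 0.008], [-0.002, 0, 0.01], [-0.002, 0, 0.01]], gripper=[1, 1, 1, 1, 1, 1])

```text
time: 10.88
position: [0.5503, -0.003, 0.0983]
tool_rot: [0.752, 0.659, -0.0, -0.0]
ft_force: [0.4, 0.9, 0.1]
grip_width: 0.0005
grip_force: 0.0
```

Emit:
arm_command(delta_rot=[[0, 0, 0], [0, 0, 0], [0, 0, 0], [0, 0, 0], [0, 0, 0]], delta_pos=[[0, 0, 0.001], [0, 0, 0.002], [0, 0, 0.003], [0, 0, 0.004], [0, 0, 0.004]], gripper=[1, 1, 1, 1, 1])

```text
time: 11.3
position: [0.5505, -0.0032, 0.0948]
tool_rot: [0.752, 0.659, 0.0, 0.0]
ft_force: [-0.5, -0.9, 2.3]
grip_width: 0.0007
grip_force: 1.3
```

Emit:
arm_command(delta_rot=[[0, 0, 0], [0, 0, 0], [0, 0, 0], [0, 0, 0], [0, 0, 0]], delta_pos=[[0, 0, 0.001], [0, 0, 0.002], [0, 0, 0.003], [0, 0, 0.003], [0, 0, 0.003]], gripper=[1, 1, 1, 1, 1])

```text
time: 11.72
position: [0.5505, -0.0035, 0.0918]
tool_rot: [0.752, 0.659, -0.0, 0.0]
ft_force: [-1.5, -2.5, 4.1]
grip_width: 0.0007
grip_force: 2.3
```

Emit:
arm_command(delta_rot=[[0, 0, 0], [0, 0, 0], [0, 0, 0], [0, 0, 0], [0, 0, 0]], delta_pos=[[0, 0, 0.001], [0, 0, 0.002], [0, 0, 0.003], [0, 0, 0.003], [0, 0, 0.003]], gripper=[1, 1, 1, 1, 1])

```text
time: 12.13
position: [0.5505, -0.0038, 0.089]
tool_rot: [0.752, 0.659, -0.0, 0.001]
ft_force: [-0.9, -3.1, 5.9]
grip_width: 0.0003
grip_force: 3.0
```

Emit:
arm_command(delta_rot=[[0, 0, 0], [0, 0, 0], [0, 0, 0], [0, 0, 0]], delta_pos=[[0, 0, 0.001], [0, 0, 0.002], [0, 0, 0.002], [0, 0, 0.002]], gripper=[1, 1, 1, 1])

```text
time: 12.47
position: [0.5505, -0.004, 0.0872]
tool_rot: [0.752, 0.659, -0.0, 0.001]
ft_force: [-1.6, -3.7, 8.6]
grip_width: -0.0
grip_force: 3.9
```

Emit:
arm_command(delta_rot=[[0, 0, 0], [0, 0, 0], [0, 0, 0], [0, 0, 0]], delta_pos=[[-0.0005, 0, 0.0005], [-0.0005, 0, 0.001], [-0.0005, 0, 0.0015], [-0.0005, 0, 0.0015]], gripper=[1, 1, 1, 1])

```text
time: 12.8
position: [0.5504, -0.0041, 0.086]
tool_rot: [0.752, 0.659, -0.0, 0.001]
ft_force: [-2.4, -3.2, 10.1]
grip_width: 0.0005
grip_force: 4.9
```

Emit:
arm_command(delta_rot=[[0, 0, 0], [0, 0, 0], [0, 0, 0], [0, 0, 0]], delta_pos=[[0, 0, 0.0005], [0, 0, 0.001], [0, 0, 0.001], [0, 0, 0.001]], gripper=[1, 1, 1, 1])

```text
time: 13.13
position: [0.5504, -0.0042, 0.0851]
tool_rot: [0.752, 0.659, -0.0, 0.001]
ft_force: [-3.0, -3.4, 10.5]
grip_width: 0.0004
grip_force: 5.3
```

Emit:
arm_command(delta_rot=[[0, 0, 0], [0, 0, 0], [0, 0, 0], [0, 0, 0]], delta_pos=[[-0.0005, 0, 0.0005], [-0.0005, 0, 0.001], [-0.0005, 0, 0.001], [-0.0005, 0, 0.001]], gripper=[1, 1, 1, 1])

```text
time: 13.47
position: [0.5504, -0.0043, 0.0842]
tool_rot: [0.752, 0.659, 0.0, 0.0]
ft_force: [-2.3, -1.9, 11.8]
grip_width: 0.0
grip_force: 5.6
```

Emit:
arm_command(delta_rot=[[0, 0, 0], [0, 0, 0], [0, 0, 0], [0, 0, 0]], delta_pos=[[0, 0, 0.0005], [0, 0, 0.001], [0, 0, 0.001], [0, 0, 0.001]], gripper=[1, 1, 1, 1])

```text
time: 13.8
position: [0.5504, -0.0043, 0.0833]
tool_rot: [0.752, 0.659, 0.0, 0.0]
ft_force: [-2.3, -2.8, 11.8]
grip_width: 0.0006
grip_force: 5.9
```

Emit:
arm_command(delta_rot=[[0, 0, 0], [0, 0, 0], [0, 0, 0], [0, 0, 0]], delta_pos=[[0, 0, 0.0005], [0, 0, 0.001], [0, 0, 0.001], [0, 0, 0.001]], gripper=[1, 1, 1, 1])

```text
time: 14.13
position: [0.5504, -0.0044, 0.0824]
tool_rot: [0.752, 0.659, -0.0, 0.001]
ft_force: [-2.5, -2.1, 12.6]
grip_width: 0.0006
grip_force: 6.3
```

Emit:
arm_command(delta_rot=[[0, 0, 0], [0, 0, 0], [0, 0, 0], [0, 0, 0]], delta_pos=[[0, 0, 0.0005], [0, 0, 0.001], [0, 0, 0.001], [0, 0, 0.001]], gripper=[1, 1, 1, 1])

```text
time: 14.47
position: [0.5504, -0.0045, 0.0814]
tool_rot: [0.752, 0.659, -0.0, 0.001]
ft_force: [-2.9, -2.9, 12.8]
grip_width: 0.0004
grip_force: 6.4
```

Emit:
arm_command(delta_rot=[[0, 0, 0], [0, 0, 0], [0, 0, 0], [0, 0, 0]], delta_pos=[[0, 0, 0.0005], [0, 0, 0.001], [0, 0, 0.001], [0, 0, 0.001]], gripper=[1, 1, 1, 1])

```text
time: 14.8
position: [0.5504, -0.0046, 0.0804]
tool_rot: [0.752, 0.659, -0.0, 0.001]
ft_force: [-3.4, -2.7, 13.4]
grip_width: 0.0004
grip_force: 6.5
```

Emit:
arm_command(delta_rot=[[0, 0, 0], [0, 0, 0], [0, 0, 0], [0, 0, 0]], delta_pos=[[0, 0, 0.0005], [0, 0, 0.001], [0, 0, 0.001], [0, 0, 0.001]], gripper=[1, 1, 1, 1])

```text
time: 15.13
position: [0.5504, -0.0046, 0.0795]
tool_rot: [0.752, 0.659, -0.0, 0.001]
ft_force: [-3.9, -1.7, 13.7]
grip_width: -0.0
grip_force: 6.8
```

Emit:
arm_command(delta_rot=[[0, 0, 0], [0, 0, 0], [0, 0, 0], [0, 0, 0]], delta_pos=[[0, 0, 0.0005], [0, 0, 0.001], [0, 0, 0.001], [0, 0, 0.001]], gripper=[1, 1, 1, 1])

```text
time: 15.47
position: [0.5504, -0.0047, 0.0786]
tool_rot: [0.752, 0.659, -0.0, 0.001]
ft_force: [-3.6, -2.1, 13.3]
grip_width: 0.0006
grip_force: 6.9
```

Emit:
arm_command(delta_rot=[[0, 0, 0], [0, 0, 0], [0, 0, 0], [0, 0, 0]], delta_pos=[[0, 0, 0.0005], [0, 0, 0.001], [0, 0, 0.001], [0, 0, 0.001]], gripper=[1, 1, 1, 1])

```text
time: 15.8
position: [0.5504, -0.0047, 0.0776]
tool_rot: [0.752, 0.659, -0.0, 0.001]
ft_force: [-2.8, -3.1, 14.9]
grip_width: 0.0005
grip_force: 6.9
```

Emit:
arm_command(delta_rot=[[0, 0, 0], [0, 0, 0], [0, 0, 0], [0, 0, 0]], delta_pos=[[0, 0, 0.0005], [0, 0, 0.001], [0, 0, 0.001], [0, 0, 0.001]], gripper=[1, 1, 1, 1])

```text
time: 16.13
position: [0.5503, -0.0048, 0.0767]
tool_rot: [0.752, 0.659, -0.0, 0.001]
ft_force: [-4.0, -3.3, 14.7]
grip_width: 0.0006
grip_force: 7.3
```

Emit:
arm_command(delta_rot=[[0, 0, 0], [0, 0, 0], [0, 0, 0], [0, 0, 0]], delta_pos=[[0, 0, 0.0005], [0, 0, 0.001], [0, 0, 0.001], [0, 0, 0.001]], gripper=[1, 1, 1, 1])

```text
time: 16.47
position: [0.5504, -0.0048, 0.0761]
tool_rot: [0.752, 0.659, -0.0, 0.001]
ft_force: [-4.8, -3.7, 17.0]
grip_width: 0.0008
grip_force: 8.6
```

Emit:
arm_command(delta_rot=[[0, 0, 0], [0, 0, 0], [0, 0, 0]], delta_pos=[[0, 0, 0.0005], [0, 0, 0.0005], [0, 0, 0.0005]], gripper=[1, 1, 1])

```text
time: 16.72
position: [0.5504, -0.0048, 0.076]
tool_rot: [0.752, 0.659, -0.0, 0.001]
ft_force: [-5.3, -4.2, 21.7]
grip_width: 0.0005
grip_force: 10.3
```

That is the hard stop, so I ease off slowly and watch whether the lid follows.

Emit:
arm_command(delta_rot=[[0, 0, 0], [0, 0, 0], [0, 0, 0], [0, 0, 0]], delta_pos=[[0, 0, -0.001], [0, 0, -0.002], [0, 0, -0.003], [0, 0, -0.003]], gripper=[1, 1, 1, 1])

```text
time: 17.05
position: [0.5504, -0.0047, 0.0776]
tool_rot: [0.752, 0.659, -0.0, 0.001]
ft_force: [-2.9, -2.6, 10.1]
grip_width: 0.0002
grip_force: 5.2
```

Emit:
arm_command(delta_rot=[[0, 0, 0], [0, 0, 0], [0, 0, 0], [0, 0, 0]], delta_pos=[[0, 0, -0.001], [0, 0, -0.002], [0, 0, -0.003], [0, 0, -0.003]], gripper=[1, 1, 1, 1])

```text
time: 17.38
position: [0.5502, -0.0037, 0.0793]
tool_rot: [0.752, 0.659, 0.0, -0.0]
ft_force: [-0.2, -0.4, 0.5]
grip_width: 0.0004
grip_force: 0.0
```

The force fell to zero within 2 mm, so the lid is caught. I back away and check.

Emit:
arm_command(delta_rot=[[0, 0, 0], [0, 0, 0], [0, 0, 0], [0, 0, 0], [0, 0, 0], [0, 0, 0], [0, 0, 0], [0, 0, 0], [0, 0, 0]], delta_pos=[[0, 0, -0.01], [0, 0, -0.035], [0, 0, -0.07], [0, 0, -0.1], [0, 0, -0.14], [0, 0, -0.17], [0, 0, -0.17], [0, 0, -0.17], [0, 0, -0.17]], gripper=[1, 1, 1, 1, 1, 1, 1, 1, 1])

```text
time: 18.13
position: [0.5495, -0.0038, 0.2494]
tool_rot: [0.752, 0.659, -0.0, -0.0]
ft_force: [0.3, 0.3, -1.3]
grip_width: 0.0003
grip_force: 0.0
```

```bash
python3 cs.py; python3 - <<'E'
from h import *
b=snap('side','s5')
cv2.imwrite('pics/crop6.png',cv2.resize(b['pixels'][80:230,190:330],None,fx=4,fy=4,interpolation=2))
E
```

```text
t 18.13 case xyz -0.0006 -0.0963 0.2494 F [ 0.35  0.35 -1.25] q [-0.21  0.39  1.59  0.    1.16 -0.08]
[-0.05 -0.01 -0.07]
```

View pics/crop6.png

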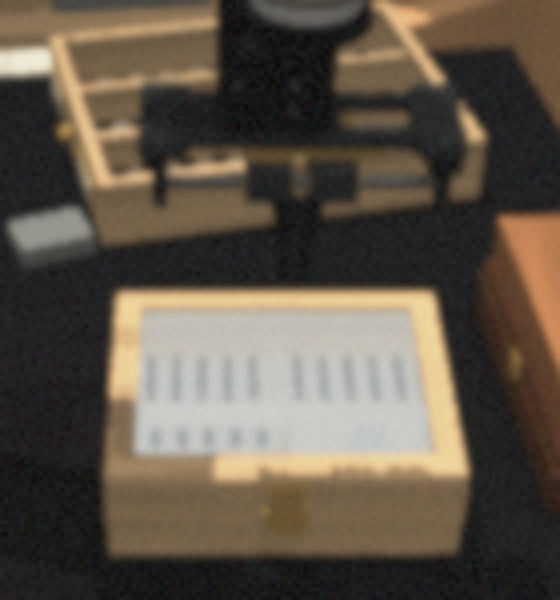

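The lid lies flat and shut by itself, with the catch at crop (285,500) over the bar, and the canister is faintly visible through the glass at (370,435). The gripper is clear.

```bash
python3 -c "
from rig import robot
print(robot.hand_in())"
```

```text
the job is handed in; nothing more can be done
None
```

The canister stands in the empty compartment, the lid is shut and held by its catch (highest vertical force I read while pressing was about 22 N), and the job is handed in; the hand-in returned no verdict.

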